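# Fetch a filter cartridge from a low rack bay with a reacher

## Robot

A 6-joint arm with a two-finger parallel gripper is mounted at the origin on the work surface. World frame = base frame: x ahead of the robot, y to its left, z up, the work surface at z = 0. Lengths are in m, angles in rad, forces in N, time in s.
With the tool pointing down it reaches from about 0.35 to 0.85 m from the base axis. Payload 8.1 kg.
Tool frame: the origin (TCP) lies between the finger pads; the fingertips stand 11 mm ahead of it and the grasp point (between the pads) lies 8 mm behind it (robot.tips_ahead is the distance from the TCP to the fingertips, in m); z points along the fingers, y is the line along which they close (so a half turn about z gives the same grasp; the last joint's range is limited). The gripper opens to 93 mm and grips with 3 to 60 N. Pads are 15 mm wide; open, the fingers measure 128 mm over their backs; the gripper's body (75 mm by 188 mm) begins 65 mm behind the grasp point.
Start: joints at [-1.301, 0.13, 1.488, -0, 1.523, -0.085], TCP at [0.208, -0.563, 0.23] pointing down, gripper open.
Joint ranges: [-2.96, 2.96], [-0.89, 2.26], [0.02, 2.5], [-1.34, 4.48], [0, 2.73], [-2.66, 2.66]. Speed limits (rad/s): [2.39, 2.39, 2.79, 3.14, 3.14, 3.14].

## Interface

Orientations are given as a rotation vector (axis times angle).
In Python, from plant import robot gives the robot as it stands. The module is installed in compiled form; this text tells all that it offers.
- The arm moves only by the tool move_arm, never from a script. Its argument "deltas" is one flat list of numbers, 7 for each row, row after row: the shift along the tool's x, y, z in m, then the turn, a rotation vector about the tool's x, y, z in rad, then the opening, from 0 (shut) to 1 (fully open). A call has 1 to 12 rows; each row is the pose to reach, as a shift and turn from the pose commanded when the call began, along the tool's axes at that moment; what a row does not reach only later rows make up. A row lasts 1/8 s, in which the tool goes at most 62.5 mm and 10.7 degrees, less where a joint would pass 70% of its speed; a pose out of reach is approached as far as the arm can. A call with a gripper value outside its range is refused whole. The fingers move at their own pace and stop on an object; "squeeze" is the grip in N (left out, the last holds). Time passes only in rows, so rows that repeat a pose let the fingers close. It gives the time, the measured TCP pose, the force, the opening and the grip force at its end, in the units of the state.
- robot.read_state(): the state, without advancing time (a new reading comes with each control period).
- robot.read_camera(name): name is "scene" or "top" or "wrist"; returns (picture, depth): 420x560x3 uint8, red, green, blue; 420x560 float32, m along the optical axis (not along the pixel's ray), 0 where there is no reading.
- robot.camera_model(name): a dict with "K" (3x3 intrinsics, pixels), "R" (3x3) and "t" (3): a world point X has camera coordinates R X + t; the wrist camera has in their place "tool_from_camera" (4x4, takes a point from camera to tool coordinates, whose origin is the TCP and whose axes are the flange's). Camera axes: x right, y down, z forward; pixel columns grow to the right and rows downward; lengths in m; the calibration is good to about 2 mm. The wrist camera is an equidistant fisheye: a pixel r from the principal point sees the ray r / f radians off the axis. A picture is of the moment at which its call begins: read the wrist's pose just before it. camera_model takes no time and is no camera call.
- robot.close_job(): hands the job in; it is judged then, once.
Trained networks look in the newest picture that a camera, given by its name, has taken for a name from the list of things; names that differ only in an ending like _2 or _b are one class to them, and where a whole thing is asked for, a point or a joint stands for the part that bears it (a point fixed in the world has none). Each returns a list of dicts, best first, with "confidence" (0 to 1); they miss things now and then, are a little off and sometimes report something else, mostly with a low value. They report only what shows in the picture. A call takes as long as a camera call. They do not tell look-alikes from the thing itself.
- robot.recognise(camera, label): "uv" ([column, row] in pixels, amid what is visible of it).
The state is a dict: "t": time; "q": joint angles; "dq": joint speeds; "joint_torque": joint torques, N m; "tool_pos": TCP position; "orientation": TCP orientation; "force": force on the tool from outside, world axes, zero at the start; "wrist_torque": the same for the moment, N m; "opening": finger opening in m; "gripper_force": force on a finger pad.
Only numpy, scipy, OpenCV 4.12 (cv2) and the standard library are available. Lean on these libraries where they do the work, as an engineer would, in place of code of your own. Each camera call takes 0.05 s, during which the arm holds its last target. There are 200 camera calls.

## Task

The round filter cartridge has slid to the back of one of the two low bays under the wire deck, out of reach of the hand. Take the reacher by its grip, put its open jaws around the cartridge, squeeze the trigger gently until both jaws hold it (its shell is thin: do not crush it or ram the rack), and draw it out with the jaws until it stands upright on the table, clear in front of the rack. Then let go of the reacher so that it stands on its foot with its jaws off the cartridge; touch the cartridge only with the reacher and leave the other stock in and on the rack alone.

Things in the scene. Friction and masses are not known exactly. Their poses are not given: they have to be found in the camera images.
- reacher: Reacher, 255 mm long, 0.46 kg, standing level on a black foot (85 x 100 x 10 mm, centred on the origin) and a skid under its jaw head, so it can be slid over the table. Origin: underside, below the middle of the grip. +x runs along the shaft (top 28 mm high) to the jaws, +z up. The jaw head is 157 to 183 mm ahead, 56 mm wide, up to 29 mm high.
- grip (a point): Middle of the reacher's grip, 62 mm above its underside. The grip is two upright black plates 30 mm wide across the shaft, up to 80 mm high, 62 mm over their outer faces (31 mm behind and ahead of this point). Pinch from above, fingers closing along the shaft. As fingers close evenly, the tool shifts along its +x relative to the hand by half of the closing.
- palm_face (a point): On the outer (rear) face of the fixed palm plate (8 mm thick, 10 to 80 mm high), 31 mm behind the reacher's origin, 62 mm up. The foot sticks out 11 mm behind it.
- trigger_face (a point): On the outer (front) face of the trigger plate (8 mm thick, 32 to 80 mm high), 62 mm up; 31 mm ahead of the reacher's origin when free, moving back towards the palm plate when squeezed.
- trigger (a joint): Trigger squeeze in m: 0 free, 0.030 at its stop; the grip is 62 mm minus this wide. Return spring: 10 N at 0, plus 0.25 N per mm. Each jaw swings in 0.01 rad per mm. Wear shifts it each time: both pads bear on a 40 mm thing only from some point between 14 and 27 mm of squeeze.
- bite (a point): On the reacher midway between the pads, 232 mm ahead of its origin, 18 mm up: a held thing's axis should be here. Pads: rubber, 42 mm long along the shaft, 8 to 28 mm above the table. Jaw tips reach 23 mm past it. With the trigger free the pads stand 57 to 69 mm apart (wear) here and the jaws are up to 102 mm wide over their tips; on a 40 mm thing the pads are parallel.
- jaw_left: Left jaw (reacher's +y side), aluminium with a worn rubber-faced pad, origin at its pivot on the jaw head. Once both jaws bear on a thing the trigger load climbs steeply, by about 5 to 8 N per mm of squeeze. Each jaw's force on it is about 0.9 times the trigger load in excess of the return spring's (sliding friction of the tool on the table can add or take a few N at the fingers).
- jaw_right: Right jaw (reacher's -y side), mirror of the left one; its pivot is 174 mm ahead of the reacher's origin and 22 mm aside.
- cartridge: Filter cartridge: squat round aluminium drum, 40 mm diameter, 34 mm high, with a 16 mm round stub on top up to 40 mm; 0.15 to 0.31 kg. It stands upright on the table in one bay. Origin: centre of its underside. One jaw bearing on it with more than 12 N crushes it; 4 to 8 N drags it safely.
- rack: Fixed grey steel rack. Origin: on the table, middle of its open front edge; +x into the bays, +z up. Two bays without floor, 139 mm wide (4 mm walls at y = -143, 0, 143 mm), 166 mm deep to a back stop, 66 mm clear height (front strip 66 to 92 mm, see-through wire deck 67 to 73 mm). Behind, a ledge 72 mm high with stock (x 168 to 250 mm) and a back panel to 210 mm.
- valve_block: Square aluminium block 40 x 40 x 34 mm with a round stub on top, standing in the other bay: leave it.
- deck_carton: Small carton 60 x 90 x 70 mm on the rear ledge of the rack: leave it.
- deck_jar: Jar, 48 mm diameter, 70 mm high, on the rear ledge: leave it.
Not all that is in view belongs to the job. Leave any purple or yellow look-alike of the cartridge alone.

How it is judged:
By the outcome, as a careful person would: the job done as asked, in the order asked, and still so for the second after the job is handed in, with the robot touching nothing.
It also fails if it takes over 72 s, if anything falls off the work surface, if the arm or the gripper's body presses on something with over 40 N, if the wrist force passes 120 N, or if a joint passes its speed limit or range.

## Working session

There is one attempt and no reset: what is moved stays moved. The work goes in short steps, Python scripts to look and compute and a tool call to move; the robot and the scene stay as the last step left them, time stands still between calls to the robot, and variables do not carry over. Pictures are saved under pics/ and viewed, at most 10 in all, crops included, and the job is handed in when it is done.

Besides the shell and the picture viewer there is one more tool, called after "Emit:" as name(argument=value, ...) on one line, values as JSON. move_arm: Moves the arm, as the interface text tells. Its arguments: {"type":"object","properties":{"deltas":{"type":"array","items":{"type":"number"}},"squeeze":{"type":"number"}},"required":["deltas"]}

```bash
mkdir -p pics; cat > h.py <<'E'
import numpy as np, cv2
from scipy.spatial.transform import Rotation as Ro
from plant import robot
def save(n,img): cv2.imwrite('pics/'+n,img[:,:,::-1])
def ptsworld(cam,d):
    m=robot.camera_model(cam);K,R,t=map(np.array,(m['K'],m['R'],m['t']))
    v,u=np.mgrid[:d.shape[0],:d.shape[1]]
    c=np.stack([(u-K[0,2])/K[0,0]*d,(v-K[1,2])/K[1,1]*d,d],-1)
    return (c-t)@R
E
python3 - <<'E'
from h import *
s=robot.read_state();print(s)
out=[]
for c in('scene','top'):
    p,d=robot.read_camera(c);save(c+'.png',p);W=ptsworld(c,d);np.savez(c,p=p,d=d,W=W)
    for l in('reacher','cartridge','valve_block','rack','jaw_left','jaw_right','grip','deck_jar'):
        for r in robot.recognise(c,l)[:3]:
            u,v=np.round(r['uv']).astype(int);print(c,l,(u,v),round(r['confidence'],2),W[v,u].round(3) if d[v,u] else None)
E
```

```text
{'t': 0.0, 'q': array([-1.30137917e+00,  1.31129900e-01,  1.48926479e+00,  3.35580980e-06,
        1.52297650e+00, -8.53941902e-02]), 'dq': array([-0.00114256,  0.00027236,  0.00014831, -0.00128964,  0.00065234,
        0.00029329]), 'joint_torque': array([ 2.47090685e-05, -5.59853911e+01, -4.91754520e+01,  7.66849425e-02,
        3.56963393e-02, -1.10127014e-04]), 'tool_pos': array([ 0.20833073, -0.56210095,  0.22861405]), 'orientation': array([-3.09054138e+00, -5.54104627e-01,  2.51306516e-04]), 'force': array([ 0.05457651, -0.18650384, -0.93937526]), 'wrist_torque': array([-0.00213047,  0.0235315 ,  0.03614088]), 'gripper_force': 0.0, 'opening': 0.09314568005560343}
scene reacher (np.int64(149), np.int64(293)) 0.87 [ 0.523 -0.229  0.037]
scene reacher (np.int64(207), np.int64(241)) 0.16 [ 0.517 -0.034  0.028]
scene cartridge (np.int64(299), np.int64(198)) 0.56 [0.626 0.201 0.04 ]
scene cartridge (np.int64(139), np.int64(284)) 0.5 [ 0.502 -0.229  0.05 ]
scene cartridge (np.int64(350), np.int64(209)) 0.44 [0.752 0.211 0.037]
scene rack (np.int64(280), np.int64(175)) 0.92 [0.549 0.25
[... 365 characters left out ...]
6]
top cartridge (np.int64(225), np.int64(143)) 0.85 [0.799 0.159 0.035]
top cartridge (np.int64(199), np.int64(166)) 0.75 [0.747 0.216 0.036]
top cartridge (np.int64(109), np.int64(246)) 0.59 [0.573 0.406 0.034]
top valve_block (np.int64(212), np.int64(293)) 0.85 [0.47  0.184 0.04 ]
top rack (np.int64(161), np.int64(262)) 0.79 [0.533 0.286 0.074]
top jaw_left (np.int64(315), np.int64(274)) 0.7 [ 0.508 -0.033  0.028]
top jaw_right (np.int64(318), np.int64(238)) 0.64 [ 0.585 -0.042  0.03 ]
top jaw_right (np.int64(164), np.int64(266)) 0.19 [0.525 0.279 0.076]
top grip (np.int64(402), np.int64(270)) 0.78 [ 0.515 -0.22   0.028]
top deck_jar (np.int64(156), np.int64(286)) 0.86 [0.481 0.28  0.146]
```

```bash
ls pics
```

```text
scene.png
top.png
```

View pics/scene.png

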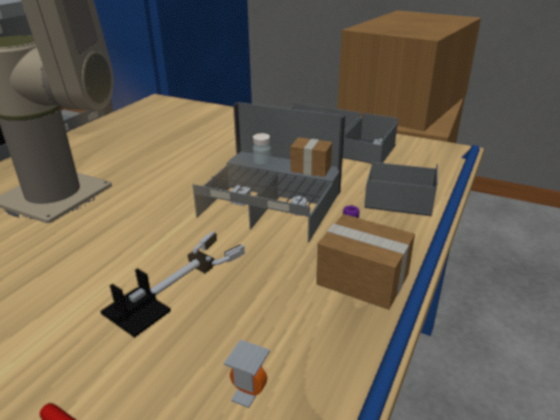

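View pics/top.png

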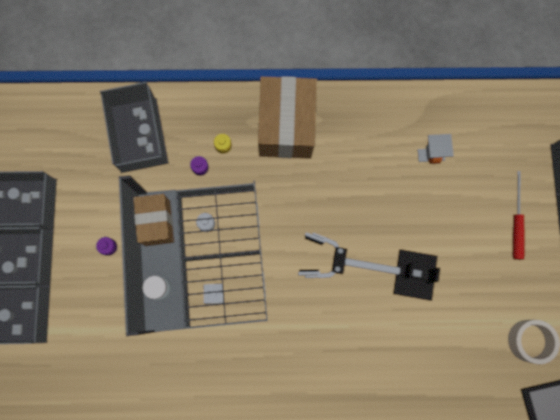

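The scene view shows the reacher (grip about 138,290; jaws 205,242 and 235,255) and the rack beyond it. In the top view there is a round drum in the bay at (205,222) and a square block at (212,293). The purple drums (199,165 and 106,246) and the yellow one (222,143) are look-alikes outside the rack. The round grey drum at (205,222) fits, and I'll confirm it in a crop.

```bash
python3 - <<'E'
from h import *
z=np.load('top.npz');p,W,d=z['p'],z['W'],z['d']
save('crop.png',cv2.resize(p[160:345,110:450],None,fx=2.35,fy=2.35,interpolation=cv2.INTER_CUBIC))
def blob(u0,u1,v0,v1,lo,hi):
    w=W[v0:v1,u0:u1].reshape(-1,3);dd=d[v0:v1,u0:u1].ravel()>0
    vv,uu=np.mgrid[v0:v1,u0:u1]
    m=dd&(w[:,2]>lo)&(w[:,2]<hi);return w[m],np.c_[uu.ravel(),vv.ravel()][m]
def rep(n,w):print(n,len(w),w.mean(0).round(4),'mid',((w.min(0)+w.max(0))/2).round(4),'ext',np.ptp(w,axis=0).round(3))
rep('cart',blob(192,220,208,236,.028,.045)[0]);rep('stub',blob(192,220,208,236,.037,.043)[0])
rep('block',blob(198,226,280,308,.028,.045)[0])
w=blob(345,396,250,285,.018,.04)[0];rep('shaft',w)
c=w[:,:2].mean(0);dr=np.linalg.svd(w[:,:2]-c)[2][0];print('shaft dir',dr,np.degrees(np.arctan2(dr[1],dr[0])))
w=blob(390,442,245,302,.004,.016)[0];rep('foot',w)
r=cv2.minAreaRect(w[:,:2].astype(np.float32));print('foot rect',r)
w=blob(390,450,245,302,.065,.095)[0];rep('plates',w)
if len(w)>4:print(cv2.minAreaRect(w[:,:2].astype(np.float32)))
w=blob(330,350,240,280,.015,.04)[0];rep('head',w);print(cv2.minAreaRect(w[:,:2].astype(np.float32)))
for n,b in (('jawA',(300,331,225,252)),('jawB',(295,333,262,282))):
    w=blob(*b,.012,.04)[0];rep(n,w)
# rack front strip top
w=blob(235,275,175,330,.084,.1)[0];rep('strip',w)
if len(w)>4:
    c=w[:,:2].mean(0);dr=np.linalg.svd(w[:,:2]-c)[2][0];print('dir',dr,np.degrees(np.arctan2(dr[1],dr[0])))
    print(w[w[:,0].argmin()],w[w[:,0].argmax()])
E
```

```text
cart 217 [0.6231 0.2014 0.0345] mid [0.6247 0.202  0.0358] ext [0.036 0.039 0.016]
stub 42 [0.6228 0.2027 0.039 ] mid [0.6239 0.2011 0.0399] ext [0.027 0.034 0.006]
block 319 [0.4701 0.1832 0.0349] mid [0.4706 0.1831 0.0364] ext [0.038 0.039 0.015]
shaft 392 [ 0.5264 -0.1498  0.0268] mid [ 0.534  -0.152   0.0266] ext [0.051 0.108 0.016]
shaft dir [0.22370639 0.97465658] 77.07317926703074
foot 1420 [ 0.5059 -0.2523  0.01  ] mid [ 0.51  -0.256  0.01 ] ext [0.123 0.116 0.012]
foot rect ((0.5094118118286133, -0.25503334403038025), (0.11241064965724945, 0.12472113221883774), 87.0554428100586)
plates 166 [ 0.5061 -0.2529  0.0773] mid [ 0.5063 -0.2529  0.0753] ext [0.038 0.065 0.02 ]
((0.5066789984703064, -0.2533777356147766), (0.06358223408460617, 0.029329176992177963), 79.86481475830078)
head 426 [ 0.5399 -0.0855  0.0282] mid [ 0.543  -0.0865  0.0268] ext [0.079 0.042 0.023]
((0.5424849390983582, -0.08727064728736877), (0.041286543011665344, 0.07873991131782532), 88.21989440917969)
jawA 194 [ 0.5855 -0.0396  0.0267] mid [ 0.5855 -0.0411  0.024 ] ext [0.026 0.055 0.021]
jawB 229 [ 0.5104 -0.0333  0.0262] mid [ 0.515  -0.0348  0.0236] ext [0.026 0.074 0.023]
strip 243 [0.554  0.0816 0.0918] mid [0.5567 0.0817 0.091 ] ext [0.286 0.025 0.014]
dir [-0.99655793 -0.08289929] -175.24476335833447
[0.4139405  0.06943226 0.09317331] [0.69951842 0.0937721  0.09388668]
```

View pics/crop.png

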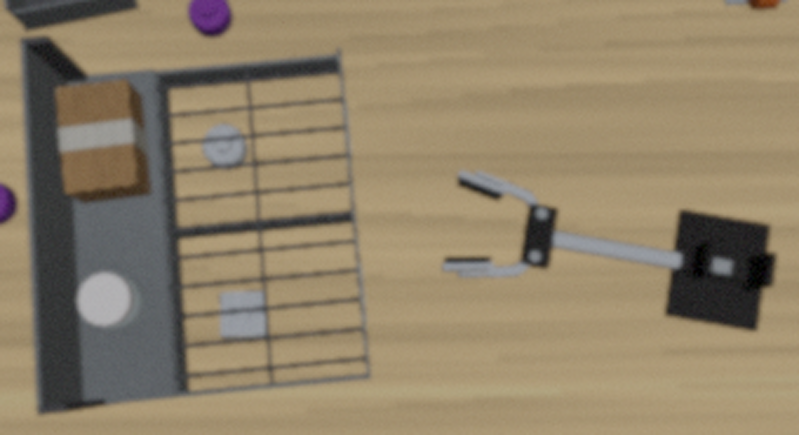

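The crop confirms it: the drum at (223,145) is round and plain aluminium, and the block at (243,315) is square. Next I'll work out the move to above the grip.

```bash
cat >> h.py <<'E'
def goal(xyz,yaw_deg):
    "tool pointing down, tool y along yaw (mod 180): delta in tool axes"
    s=robot.read_state();R=Ro.from_rotvec(s['orientation'])
    best=None
    for k in(0,180):
        a=np.radians(yaw_deg+k);y=np.array([np.cos(a),np.sin(a),0]);zz=np.array([0,0,-1.]);x=np.cross(y,zz)
        G=Ro.from_matrix(np.c_[x,y,zz]);dr=(R.inv()*G).as_rotvec()
        if best is None or np.linalg.norm(dr)<np.linalg.norm(best):best=dr
    y=R.as_matrix()[:,1]
    print('pos',s['tool_pos'].round(4),'yaw',np.degrees(np.arctan2(y[1],y[0])).round(2),'tilt',R.as_matrix()[:,2].round(3),'t',round(s['t'],2),'q',s['q'].round(2),'F',s['force'].round(1),'op',round(s['opening'],4),'gf',round(s['gripper_force'],1))
    print('delta',R.inv().apply(np.array(xyz)-s['tool_pos']).round(4),'turn',best.round(4))
E
python3 -c "
from h import *
goal([.5065,-.253,.17],78.8)
print(robot.camera_model('wrist'))"
```

```text
pos [ 0.2084 -0.5626  0.2297] yaw -69.67 tilt [-0. -0. -1.] t 0.9 q [-1.3   0.13  1.49 -0.    1.52 -0.09] F [-0.7  0.2  0.2] op 0.093 gf 0.0
delta [ 0.3871 -0.1868  0.0597] turn [1.000e-04 0.000e+00 5.503e-01]
{'K': array([[325.1922621 ,   0.        , 284.32130149],
       [  0.        , 325.1922621 , 205.97522702],
       [  0.        ,   0.        ,   1.        ]]), 'tool_from_camera': array([[-2.75618648e-04, -9.69257415e-01, -2.46048749e-01,
         6.89370554e-02],
       [ 9.99999520e-01, -4.98425380e-04,  8.43263705e-04,
         2.85709972e-04],
       [-9.39976540e-04, -2.46048398e-01,  9.69257088e-01,
        -1.55064277e-01],
       [ 0.00000000e+00,  0.00000000e+00,  0.00000000e+00,
         1.00000000e+00]])}
```

Emit:
move_arm(deltas=[0.05, -0.024, 0.008, 0, 0, 0.08, 1, 0.1, -0.048, 0.016, 0, 0, 0.16, 1, 0.15, -0.072, 0.024, 0, 0, 0.24, 1, 0.2, -0.096, 0.032, 0, 0, 0.32, 1, 0.25, -0.12, 0.04, 0, 0, 0.4, 1, 0.3, -0.144, 0.048, 0, 0, 0.48, 1, 0.35, -0.168, 0.055, 0, 0, 0.55, 1, 0.387, -0.187, 0.06, 0, 0, 0.55, 1, 0.387, -0.187, 0.06, 0, 0, 0.55, 1, 0.387, -0.187, 0.06, 0, 0, 0.55, 1], squeeze=8)

```text
t: 2.15
tool_pos: [0.5062, -0.2531, 0.1696]
orientation: [3.126, -0.305, -0.001]
force: [-0.2, 0.0, 0.8]
opening: 0.0928
gripper_force: 0.0
```

```bash
python3 - <<'E'
from h import *
s=robot.read_state();p,d=robot.read_camera('wrist');save('w1.png',p)
m=robot.camera_model('wrist');K=m['K'];T=m['tool_from_camera']
v,u=np.mgrid[:420,:560];x=(u-K[0,2])/K[0,0];y=(v-K[1,2])/K[1,1];r=np.hypot(x,y)+1e-9
z=d;k=np.tan(np.minimum(r,1.4))*z/r
c=np.stack([x*k,y*k,z],-1)
W=(c@T[:3,:3].T+T[:3,3])@Ro.from_rotvec(s['orientation']).as_matrix().T+s['tool_pos']
np.savez('w1',p=p,d=d,W=W)
ok=(d>0)&(r<1.3)
near=np.hypot(W[...,0]-.5065,W[...,1]+.253)<.06
m_=ok&near&(W[...,2]>.066)&(W[...,2]<.09);w=W[m_];print('plates',len(w),w.mean(0).round(4),cv2.minAreaRect(w[:,:2].astype(np.float32)))
m_=ok&near&(W[...,2]>.074)&(W[...,2]<.086);w=W[m_];print('tops',cv2.minAreaRect(w[:,:2].astype(np.float32)))
m_=ok&(W[...,2]>.02)&(W[...,2]<.035)&(W[...,1]>-.21)&(W[...,1]<-.11)&(abs(W[...,0]-.527)<.04)
w=W[m_];
if len(w)>20:
  cc=w[:,:2].mean(0);dr=np.linalg.svd(w[:,:2]-cc)[2][0];print('shaft',len(w),cc,np.degrees(np.arctan2(dr[1],dr[0])))
goal([.5065,-.253,.054],78.8)
E
```

```text
plates 854 [ 0.5077 -0.2529  0.0783] ((0.5066217184066772, -0.2525281310081482), (0.06248044595122337, 0.028977831825613976), 78.88732147216797)
tops ((0.5064723491668701, -0.25251448154449463), (0.06245024502277374, 0.028964685276150703), 79.16874694824219)
shaft 1522 [ 0.52497501 -0.16147314] 78.80268717315985
pos [ 0.506  -0.2536  0.1698] yaw -101.21 tilt [-0. -0. -1.] t 2.2 q [-0.55  0.07  1.66 -0.    1.41  1.21] F [1.1 0.2 0.2] op 0.0931 gf 0.0
delta [ 0.0004 -0.0007  0.1158] turn [ 0.0004  0.     -0.0002]
```

View pics/w1.png

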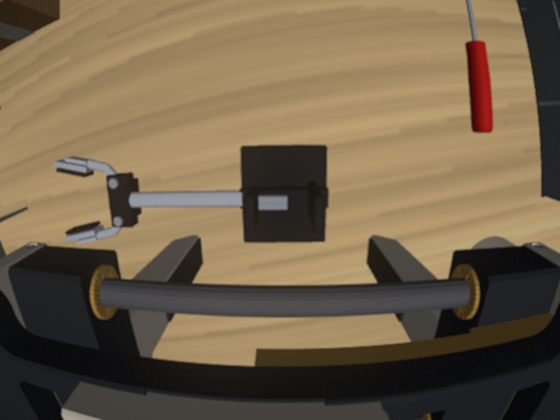

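The wrist view shows the reacher straight below. The plates sit between the two fingers at (285,200) and the shaft runs left to the jaws at (75,165) and (85,232). Plate centre (0.5065,-0.2525) and yaw 78.8° agree with the top view, so I'll descend and pinch lightly, below the 10 N spring.

Emit:
move_arm(deltas=[0, -0.001, 0.04, 0, 0, 0, 1, 0, -0.001, 0.08, 0, 0, 0, 1, 0, -0.001, 0.105, 0, 0, 0, 1, 0, -0.001, 0.115, 0, 0, 0, 1, 0, -0.001, 0.115, 0, 0, 0, 0.8, 0, -0.001, 0.115, 0, 0, 0, 0.72, 0, -0.001, 0.115, 0, 0, 0, 0.68, 0, -0.001, 0.115, 0, 0, 0, 0.65, 0, -0.001, 0.115, 0, 0, 0, 0.64], squeeze=8)

```text
t: 3.32
tool_pos: [0.5072, -0.2525, 0.0557]
orientation: [3.125, -0.306, 0.002]
force: [-0.7, -2.8, 6.0]
opening: 0.062
gripper_force: 8.0
```

```bash
python3 -c "
from h import *
goal([.645,-.06,.054],94.76)"
```

```text
pos [ 0.5072 -0.2525  0.0557] yaw -101.18 tilt [ 0.001 -0.001 -1.   ] t 3.33 q [-0.55  0.19  1.75 -0.    1.2   1.21] F [-0.7 -2.8  6. ] op 0.062 gf 8.0
delta [ 0.0978 -0.2156  0.0017] turn [ 0.0013 -0.0015 -0.2782]
```

```bash
python3 -c "
from h import *
goal([.657,-.198,.0557],94.76)"
```

```text
pos [ 0.5072 -0.2525  0.0557] yaw -101.18 tilt [ 0.001 -0.001 -1.   ] t 3.33 q [-0.55  0.19  1.75 -0.    1.2   1.21] F [-0.7 -2.8  6. ] op 0.062 gf 8.0
delta [ 0.1364 -0.0825  0.0002] turn [ 0.0013 -0.0015 -0.2782]
```

Emit:
move_arm(deltas=[0.005, -0.003, -0.001, 0, 0, -0.01, 0.64, 0.017, -0.01, -0.001, 0, 0, -0.035, 0.64, 0.034, -0.021, -0.001, 0, 0, -0.07, 0.64, 0.051, -0.031, -0.001, 0, 0, -0.105, 0.64, 0.068, -0.041, -0.001, 0, 0, -0.14, 0.64, 0.085, -0.052, -0.001, 0, 0, -0.175, 0.64, 0.102, -0.062, -0.001, 0, 0, -0.21, 0.64, 0.119, -0.072, -0.001, 0, 0, -0.245, 0.64, 0.131, -0.079, -0.001, 0, 0, -0.268, 0.64, 0.136, -0.082, -0.001, 0, 0, -0.278, 0.64, 0.136, -0.082, -0.001, 0, 0, -0.278, 0.64], squeeze=8)

```text
t: 4.7
tool_pos: [0.6563, -0.1975, 0.0557]
orientation: [-3.139, -0.131, -0.0]
force: [-1.8, -1.3, 4.3]
opening: 0.0619
gripper_force: 8.0
```

```bash
python3 - <<'E'
from h import *
p,d=robot.read_camera('top');W=ptsworld('top',d);save('top2.png',cv2.resize(p[150:345,110:450],None,fx=2.35,fy=2.35,interpolation=cv2.INTER_CUBIC))
np.savez('top2',p=p,d=d,W=W)
goal([.657,-.198,.0557],94.76)
m=(d>0)&(W[...,2]>.014)&(W[...,2]<.04)&(W[...,1]<.07)&(W[...,1]>-.16)&(abs(W[...,0]-.645)<.075)
w=W[m];sh=w[(w[:,1]<-.05)];
for n,q in(('jaws',w[w[:,1]>.005]),('head',w[(w[:,1]<-.01)&(w[:,1]>-.06)])):
    print(n,len(q),q.mean(0).round(4),q.min(0).round(4),q.max(0).round(4))
j=w[w[:,1]>.005];
for n,q in(('jr',j[j[:,0]>.64]),('jl',j[j[:,0]<=.64])): print(n,len(q),q.mean(0).round(4),q.min(0).round(3),q.max(0).round(3))
E
```

```text
pos [ 0.6563 -0.1975  0.0557] yaw -85.24 tilt [ 0.001  0.    -1.   ] t 4.75 q [-0.37  0.49  1.38  0.    1.27  1.12] F [-0.1 -0.6  2.4] op 0.0616 gf 8.0
delta [0.0007 0.0005 0.    ] turn [-0.0001 -0.0006  0.0001]
jaws 343 [0.635 0.028 0.027] [0.5834 0.0053 0.0142] [0.6818 0.0545 0.0356]
head 431 [ 0.637  -0.0309  0.0281] [ 0.597  -0.0589  0.0152] [ 0.6753 -0.01    0.0371]
jr 181 [0.6709 0.031  0.0269] [0.661 0.006 0.014] [0.682 0.054 0.036]
jl 162 [0.5949 0.0247 0.027 ] [0.583 0.005 0.015] [0.608 0.047 0.035]
```

View pics/top2.png

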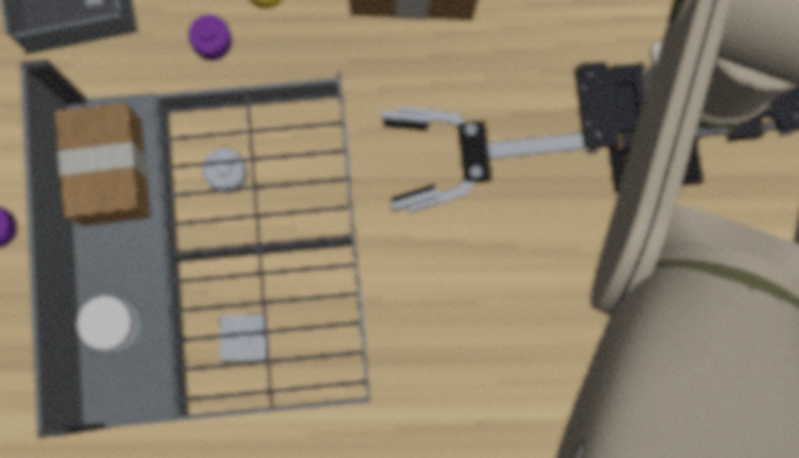

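The top view shows the reacher in front of the right bay. Its jaws are at (405,118) and (415,200) in the crop, open towards the drum at (223,170). I'll fit the shaft axis before going in.

```bash
python3 - <<'E'
from h import *
z=np.load('top2.npz');W,d,p=z['W'],z['d'],z['p'].astype(int)
# shaft: bright pixels between head and foot
m=(d>0)&(W[...,2]>.018)&(W[...,2]<.036)&(W[...,1]<-.062)&(W[...,1]>-.11)&(abs(W[...,0]-.645)<.03)
w=W[m];f=np.polyfit(w[:,1],w[:,0],1);print(len(w),'x=%.4f y + %.4f'%tuple(f),'yaw',90-np.degrees(np.arctan(f[0])))
for y in(-.1975,-.1,.03):print(y,np.polyval(f,y))
# head dark pixels
m=(d>0)&(p.sum(-1)<150)&(W[...,2]>.015)&(W[...,2]<.04)&(W[...,1]<-.005)&(W[...,1]>-.06)&(abs(W[...,0]-.64)<.05)
w=W[m];print('head dark',len(w),w.mean(0).round(4),cv2.minAreaRect(w[:,:2].astype(np.float32)))
R=np.array([[-.083,.9966],[-.9966,-.083]])
o=np.array([.556,.0815])
for n,q in(('cart',[.624,.202]),('jl',[.5949,.0247]),('jr',[.6709,.031]),('hand',[.6563,-.1975])):print(n,(R@(np.array(q)-o)).round(4))
E
```

```text
161 x=-0.0944 y + 0.6354 yaw 95.39446520458279
-0.1975 0.6540079287791671
-0.1 0.6448009678512417
0.03 0.6325250199473412
head dark 143 [ 0.6378 -0.0292  0.0292] ((0.6370440721511841, -0.028657831251621246), (0.05089481547474861, 0.02054625004529953), 5.188323497772217)
cart [ 0.1144 -0.0778]
jl [-0.0598 -0.0341]
jr [-0.0599 -0.1103]
hand [-0.2864 -0.0768]
```

Emit:
move_arm(deltas=[0.003, -0.002, 0, 0, 0, 0, 0.64, 0.0055, -0.01, 0, 0, 0, 0, 0.64, 0.0055, -0.025, 0, 0, 0, 0, 0.64, 0.0055, -0.04, 0, 0, 0, 0, 0.64, 0.0055, -0.055, 0, 0, 0, 0, 0.64, 0.0055, -0.07, 0, 0, 0, 0, 0.64, 0.0055, -0.085, 0, 0, 0, 0, 0.64, 0.0055, -0.098, 0, 0, 0, 0, 0.64, 0.0055, -0.108, 0, 0, 0, 0, 0.64, 0.0055, -0.115, 0, 0, 0, 0, 0.64, 0.0055, -0.115, 0, 0, 0, 0, 0.64], squeeze=8)

```text
t: 6.12
tool_pos: [0.6519, -0.0814, 0.0557]
orientation: [-3.138, -0.131, 0.0]
force: [-0.2, 3.1, 4.0]
opening: 0.0618
gripper_force: 8.0
```

```bash
cat >> h.py <<'E'
RR=np.array([[-.083,.9966],[-.9966,-.083]]);RO=np.array([.556,.0815])
def look(n,v0=150,v1=345,u0=110,u1=450):
    p,d=robot.read_camera('top');W=ptsworld('top',d);np.savez(n,p=p,d=d,W=W)
    save(n+'.png',cv2.resize(p[v0:v1,u0:u1],None,fx=2.35,fy=2.35,interpolation=cv2.INTER_CUBIC))
    X=(W[...,:2]-RO)@RR.T
    return p.astype(int),d,W,X
E
python3 - <<'E'
from h import *
p,d,W,X=look('top3')
goal([.657,-.198,.0557],94.76)
m=(d>0)&(W[...,2]>.012)&(W[...,2]<.045)&(X[...,0]>-.15)&(X[...,0]<.155)&(X[...,1]<-.012)&(X[...,1]>-.132)
q=np.c_[X[m],W[m][:,2]]
for a in np.arange(-.02,.15,.01):
    r=q[(q[:,0]>=a)&(q[:,0]<a+.01),1]
    if len(r): h,e=np.histogram(r,bins=np.arange(-.134,-.008,.006));print(round(a,3),len(r),r.min().round(4),r.max().round(4),h)
E
```

```text
pos [ 0.6519 -0.0815  0.0557] yaw -85.23 tilt [-0.     0.002 -1.   ] t 6.17 q [-0.2   0.42  1.48  0.    1.25  1.28] F [-0.4  3.9  3.7] op 0.0622 gf 8.0
delta [-0.0046  0.1166 -0.0002] turn [-0.0017  0.      0.0002]
-0.02 74 -0.1051 -0.0509 [ 0  0  0  0  2  5  6  7 11 11 11  9  5  7  0  0  0  0  0  0]
-0.01 98 -0.1064 -0.0506 [ 0  0  0  0  4 12 10  8 11 11  9  9 11 13  0  0  0  0  0  0]
0.0 89 -0.1148 -0.0417 [0 0 0 3 8 6 9 9 5 8 9 9 4 9 8 2 0 0 0 0]
0.01 50 -0.1182 -0.038 [ 0  0  3  4  6  2  3  0  1  3  1  0  1  4 10 11  1  0  0  0]
0.02 35 -0.1219 -0.0363 [ 0  0  7  6  0  0  0  0  0  0  0  0  0  0  3 15  4  0  0  0]
0.03 52 -0.1224 -0.0347 [ 0  1 14  6  3  0  0  0  0  0  0  0  0  0  5 14  9  0  0  0]
0.04 65 -0.1233 -0.035 [ 0  3  9  5 14  0  0  0  0  0  0  0  0  3 12 13  6  0  0  0]
0.05 75 -0.1261 -0.03 [ 0 10 12  6 10  0  0  0  0  0  0  0  0  0 11 14  7  5  0  0]
0.06 59 -0.1263 -0.0292 [ 0  6 16  5  3  0  0  0  0  0  0  0  0  0  6 12  9  2  0  0]
0.07 47 -0.1245 -0.0339 [ 0  6 11  8  0  0  0  0  0  0  0  0  0  0  2 10 10  0  0  0]
0.08 1 -0.1199 -0.1199 [0 0 1 0 0 0 0 0 0 0 0 0 0 0 0 0 0 0 0 0]
0.09 24 -0.0888 -0.0662 [0 0 0 0 0 0 0 1 3 9 9 2 0 0 0 0 0 0 0 0]
0.1 71 -0.0962 -0.0589 [ 0  0  0  0  0  0  6 13  4 14 13 17  4  0  0  0  0  0  0  0]
0.11 69 -0.0977 -0.0605 [ 0  0  0  0  0  0 10 11  2 14 14 13  5  0  0  0  0  0  0  0]
0.12 62 -0.0951 -0.0621 [ 0  0  0  0  0  0  5 10  6 13 15 13  0  0  0  0  0  0  0  0]
0.13 10 -0.0873 -0.0677 [0 0 0 0 0 0 0 1 1 5 2 1 0 0 0 0 0 0 0 0]
```

View pics/top3.png

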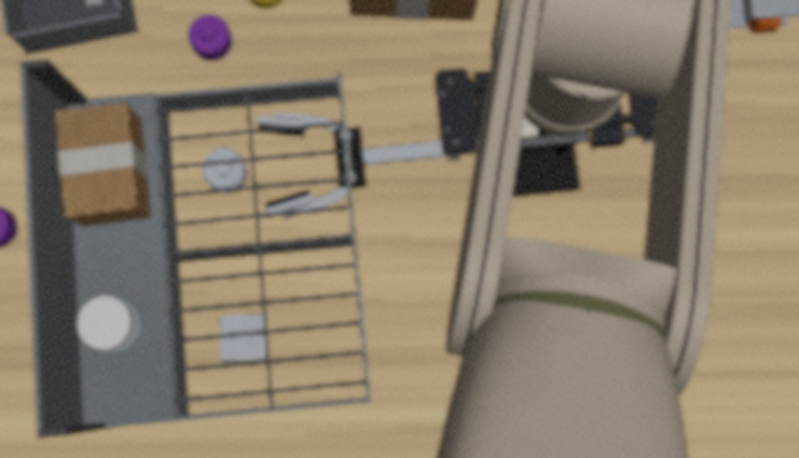

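The jaws lie evenly about the drum's line: crop (290,122) and (300,203), drum (223,170). Now I'll go in the last 46 mm.

Emit:
move_arm(deltas=[0, -0.004, 0, 0, 0, 0, 0.64, 0, -0.012, 0, 0, 0, 0, 0.64, 0, -0.02, 0, 0, 0, 0, 0.64, 0, -0.028, 0, 0, 0, 0, 0.64, 0, -0.036, 0, 0, 0, 0, 0.64, 0, -0.042, 0, 0, 0, 0, 0.64, 0, -0.046, 0, 0, 0, 0, 0.64, 0, -0.046, 0, 0, 0, 0, 0.64], squeeze=8)

```text
t: 7.18
tool_pos: [0.648, -0.036, 0.0556]
orientation: [-3.138, -0.131, 0.0]
force: [0.7, -0.1, 3.6]
opening: 0.0617
gripper_force: 8.0
```

Emit:
move_arm(deltas=[0, 0, 0, 0, 0, 0, 0.645, 0, 0, 0, 0, 0, 0, 0.625, 0, 0, 0, 0, 0, 0, 0.605, 0, 0, 0, 0, 0, 0, 0.585, 0, 0, 0, 0, 0, 0, 0.565, 0, 0, 0, 0, 0, 0, 0.545, 0, 0, 0, 0, 0, 0, 0.53, 0, 0, 0, 0, 0, 0, 0.53], squeeze=17)

```text
t: 8.18
tool_pos: [0.6481, -0.0369, 0.0557]
orientation: [3.139, 0.13, 0.0]
force: [-0.1, -4.3, 3.8]
opening: 0.0503
gripper_force: 15.8
```

```bash
cat > lk.py <<'E'
from h import *
import sys
p,d,W,X=look(sys.argv[1])
goal([.657,-.198,.0557],94.76)
m=(d>0)&(W[...,2]>.012)&(W[...,2]<.045)&(X[...,0]>-.05)&(X[...,0]<.16)&(X[...,1]<-.012)&(X[...,1]>-.132)
q=np.c_[X[m],W[m][:,2]]
for a in np.arange(.02,.16,.01):
    r=q[(q[:,0]>=a)&(q[:,0]<a+.01),1]
    if len(r): h,e=np.histogram(r,bins=np.arange(-.134,-.008,.004));print(round(a,3),len(r),r.min().round(4),r.max().round(4),*h)
E
python3 lk.py top4
```

```text
pos [ 0.6481 -0.0369  0.0557] yaw -85.26 tilt [ 0.  0. -1.] t 8.22 q [-0.14  0.4   1.5   0.    1.24  1.35] F [ 1.1 -4.3  2.4] op 0.0495 gf 15.8
delta [-0.0045  0.1613 -0.    ] turn [-0.     -0.0001 -0.0003]
0.02 26 -0.0828 -0.0712 0 0 0 0 0 0 0 0 0 0 0 0 3 7 9 7 0 0 0 0 0 0 0 0 0 0 0 0 0 0 0
0.03 68 -0.1056 -0.0509 0 0 0 0 0 0 0 5 2 3 7 3 2 10 7 10 4 6 2 2 5 0 0 0 0 0 0 0 0 0 0
0.04 103 -0.1071 -0.0503 0 0 0 0 0 0 3 7 10 8 6 8 0 10 10 7 8 6 5 5 10 0 0 0 0 0 0 0 0 0 0
0.05 116 -0.1107 -0.0448 0 0 0 0 0 1 4 6 7 9 9 7 4 6 10 6 10 8 5 7 10 6 1 0 0 0 0 0 0 0 0
0.06 55 -0.1168 -0.0408 0 0 0 0 3 0 8 4 2 2 1 0 0 2 1 3 1 0 0 1 5 9 11 2 0 0 0 0 0 0 0
0.07 36 -0.1171 -0.0401 0 0 0 0 8 0 9 0 0 0 0 0 0 0 0 0 0 0 0 0 0 4 8 7 0 0 0 0 0 0 0
0.08 24 -0.1177 -0.0388 0 0 0 0 6 0 2 0 0 0 0 0 0 0 0 0 0 0 0 0 0 3 5 8 0 0 0 0 0 0 0
0.09 101 -0.1186 -0.0383 0 0 0 2 8 1 10 6 7 0 0 1 1 5 6 7 4 0 0 5 10 9 9 10 0 0 0 0 0 0 0
0.1 144 -0.119 -0.0369 0 0 0 4 7 3 6 12 2 2 9 9 0 8 9 8 9 12 3 4 8 5 10 9 5 0 0 0 0 0 0
0.11 147 -0.1202 -0.0365 0 0 0 4 9 0 7 12 1 7 8 7 2 5 9 11 9 10 5 0 11 7 12 4 7 0 0 0 0 0 0
0.12 113 -0.1138 -0.0406 0 0 0 0 0 4 7 12 0 2 8 5 4 5 9 9 8 9 0 0 8 8 10 5 0 0 0 0 0 0 0
0.13 17 -0.1144 -0.042 0 0 0 0 1 0 1 1 0 0 0 1 0 3 3 2 1 0 0 0 0 0 3 1 0 0 0 0 0 0 0
```

Emit:
move_arm(deltas=[0, 0, 0, 0, 0, 0, 0.515, 0, 0, 0, 0, 0, 0, 0.503, 0, 0, 0, 0, 0, 0, 0.491, 0, 0, 0, 0, 0, 0, 0.479, 0, 0, 0, 0, 0, 0, 0.467, 0, 0, 0, 0, 0, 0, 0.455, 0, 0, 0, 0, 0, 0, 0.455], squeeze=19)

```text
t: 9.1
tool_pos: [0.6481, -0.037, 0.0557]
orientation: [3.139, 0.13, 0.0]
force: [-0.2, -4.7, 2.8]
opening: 0.0437
gripper_force: 18.9
```

Emit:
move_arm(deltas=[0, 0, 0, 0, 0, 0, 0.45, 0, 0, 0, 0, 0, 0, 0.44, 0, 0, 0, 0, 0, 0, 0.44], squeeze=20)

```text
t: 9.48
tool_pos: [0.6481, -0.037, 0.0557]
orientation: [3.139, 0.13, 0.0]
force: [-0.5, -5.1, 2.6]
opening: 0.0437
gripper_force: 20.0
```

```bash
python3 lk.py top5
```

```text
pos [ 0.6481 -0.037   0.0557] yaw -85.26 tilt [ 0. -0. -1.] t 9.53 q [-0.14  0.4   1.5  -0.    1.24  1.35] F [ 0.1 -5.4  2.5] op 0.0434 gf 20.0
delta [-0.0044  0.1612 -0.    ] turn [ 0.0001 -0.     -0.0004]
0.02 26 -0.0826 -0.0714 0 0 0 0 0 0 0 0 0 0 0 0 3 8 7 8 0 0 0 0 0 0 0 0 0 0 0 0 0 0 0
0.03 43 -0.1045 -0.0516 0 0 0 0 0 0 0 1 1 3 2 1 3 8 9 7 2 2 1 1 2 0 0 0 0 0 0 0 0 0 0
0.04 101 -0.1069 -0.051 0 0 0 0 0 0 3 7 10 9 6 6 0 10 10 8 7 6 4 5 10 0 0 0 0 0 0 0 0 0 0
0.05 111 -0.1081 -0.0484 0 0 0 0 0 0 3 5 8 9 9 8 5 3 8 9 10 7 6 5 15 1 0 0 0 0 0 0 0 0 0
0.06 78 -0.1097 -0.0424 0 0 0 0 0 0 7 9 3 4 4 3 0 5 3 3 4 4 2 3 7 10 7 0 0 0 0 0 0 0 0
0.07 32 -0.1146 -0.041 0 0 0 0 3 1 9 0 0 0 0 0 0 0 0 0 0 0 0 0 1 7 9 2 0 0 0 0 0 0 0
0.08 20 -0.1155 -0.0414 0 0 0 0 3 0 3 0 0 0 0 0 0 0 0 0 0 0 0 0 0 5 6 3 0 0 0 0 0 0 0
0.09 96 -0.1162 -0.0404 0 0 0 0 6 0 8 10 8 1 0 1 1 5 7 6 3 2 0 5 9 10 9 5 0 0 0 0 0 0 0
0.1 140 -0.1146 -0.0409 0 0 0 0 4 0 6 8 12 3 8 10 0 8 10 10 9 11 3 9 6 11 5 7 0 0 0 0 0 0 0
0.11 139 -0.1155 -0.0407 0 0 0 0 5 0 5 9 10 6 9 8 2 5 10 8 8 10 5 5 7 11 8 8 0 0 0 0 0 0 0
0.12 115 -0.1148 -0.0405 0 0 0 0 1 0 8 9 8 1 7 6 2 7 9 10 7 10 0 7 7 13 2 1 0 0 0 0 0 0 0
0.13 43 -0.1075 -0.0458 0 0 0 0 0 0 5 5 7 1 0 1 0 3 4 1 2 0 0 2 2 9 1 0 0 0 0 0 0 0 0
```

Emit:
move_arm(deltas=[0, 0, 0, 0, 0, 0, 0.43, 0, 0, 0, 0, 0, 0, 0.43, 0, 0.001, 0, 0, 0, 0, 0.43, 0, 0.004, 0, 0, 0, 0, 0.43, 0, 0.008, 0, 0, 0, 0, 0.43, 0, 0.013, 0, 0, 0, 0, 0.43, 0, 0.019, 0, 0, 0, 0, 0.43, 0, 0.025, 0, 0, 0, 0, 0.43, 0, 0.03, 0, 0, 0, 0, 0.43, 0, 0.03, 0, 0, 0, 0, 0.43], squeeze=21)

```text
t: 10.78
tool_pos: [0.6506, -0.0648, 0.0557]
orientation: [-3.136, -0.131, -0.0]
force: [-0.2, 4.3, 4.9]
opening: 0.0427
gripper_force: 21.0
```

```bash
python3 lk.py top6
```

```text
pos [ 0.6506 -0.0648  0.0557] yaw -85.2 tilt [-0.     0.003 -1.   ] t 10.82 q [-0.18  0.41  1.49  0.    1.25  1.31] F [-0.5  6.5  5.6] op 0.0424 gf 21.0
delta [-0.0048  0.1332 -0.0003] turn [-0.0025 -0.0001  0.0007]
0.02 102 -0.1066 -0.0504 0 0 0 0 0 0 2 7 9 8 9 5 1 10 8 7 9 7 3 5 12 0 0 0 0 0 0 0 0 0 0
0.03 100 -0.1087 -0.042 0 0 0 0 0 0 5 8 7 7 5 6 3 6 6 6 6 4 5 4 11 8 2 1 0 0 0 0 0 0 0
0.04 29 -0.1096 -0.0407 0 0 0 0 0 0 9 2 0 0 0 0 0 0 0 0 0 0 0 0 1 8 7 2 0 0 0 0 0 0 0
0.05 38 -0.1148 -0.0412 0 0 0 0 4 0 11 0 0 0 0 0 0 0 0 0 0 0 0 0 1 9 8 5 0 0 0 0 0 0 0
0.06 72 -0.1152 -0.0404 0 0 0 0 4 0 8 7 6 3 0 0 0 3 4 3 0 0 0 3 7 8 10 6 0 0 0 0 0 0 0
0.07 131 -0.1142 -0.0405 0 0 0 0 1 2 10 7 9 5 6 5 1 10 8 8 12 9 2 7 6 11 7 5 0 0 0 0 0 0 0
0.08 97 -0.1153 -0.0405 0 0 0 0 3 0 2 6 6 4 8 5 3 5 2 8 7 7 5 6 2 7 4 7 0 0 0 0 0 0 0
0.09 124 -0.1156 -0.0409 0 0 0 0 2 0 7 10 10 4 5 8 0 6 10 9 9 8 3 8 7 12 2 4 0 0 0 0 0 0 0
0.1 75 -0.1087 -0.0459 0 0 0 0 0 0 6 8 10 1 1 3 2 4 6 5 4 2 0 4 6 12 1 0 0 0 0 0 0 0 0
```

View pics/top6.png

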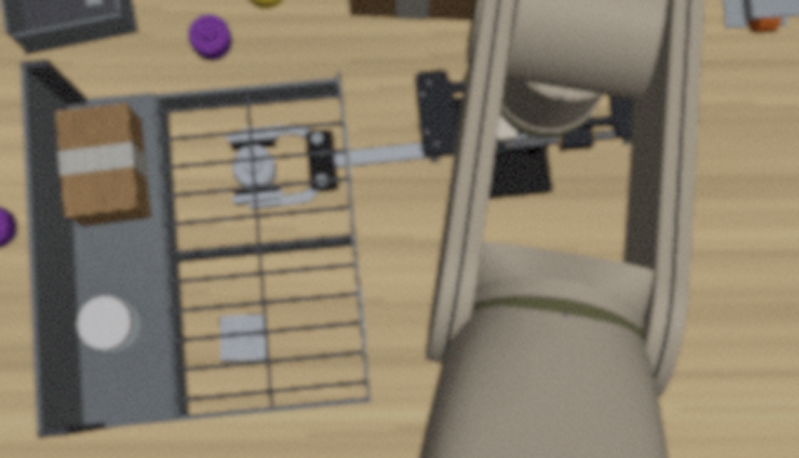

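The drum at (255,168) sits between both jaws and moved out 28 mm with them. I'll keep drawing it out.

Emit:
move_arm(deltas=[0, 0.003, 0, 0, 0, 0, 0.43, 0, 0.009, 0, 0, 0, 0, 0.43, 0, 0.017, 0, 0, 0, 0, 0.43, 0, 0.026, 0, 0, 0, 0, 0.43, 0, 0.035, 0, 0, 0, 0, 0.43, 0, 0.044, 0, 0, 0, 0, 0.43, 0, 0.053, 0, 0, 0, 0, 0.43, 0, 0.062, 0, 0, 0, 0, 0.43, 0, 0.071, 0, 0, 0, 0, 0.43, 0, 0.079, 0, 0, 0, 0, 0.43, 0, 0.085, 0, 0, 0, 0, 0.43, 0, 0.088, 0, 0, 0, 0, 0.43], squeeze=21)

```text
t: 12.32
tool_pos: [0.658, -0.1521, 0.0557]
orientation: [-3.135, -0.132, 0.0]
force: [-0.8, 8.0, 6.1]
opening: 0.0425
gripper_force: 21.0
```

Emit:
move_arm(deltas=[0, 0.003, 0, 0, 0, 0, 0.43, 0, 0.009, 0, 0, 0, 0, 0.43, 0, 0.017, 0, 0, 0, 0, 0.43, 0, 0.026, 0, 0, 0, 0, 0.43, 0, 0.035, 0, 0, 0, 0, 0.43, 0, 0.044, 0, 0, 0, 0, 0.43, 0, 0.053, 0, 0, 0, 0, 0.43, 0, 0.062, 0, 0, 0, 0, 0.43, 0, 0.071, 0, 0, 0, 0, 0.43, 0, 0.079, 0, 0, 0, 0, 0.43, 0, 0.085, 0, 0, 0, 0, 0.43, 0, 0.088, 0, 0, 0, 0, 0.43], squeeze=21)

```text
t: 13.82
tool_pos: [0.6655, -0.2396, 0.0557]
orientation: [-3.135, -0.132, 0.0]
force: [-1.5, 9.3, 7.4]
opening: 0.0422
gripper_force: 21.0
```

```bash
python3 - <<'E'
from h import *
p,d,W,X=look('top7')
goal([.657,-.198,.0557],94.76)
m=(d>0)&(W[...,2]>.03)&(W[...,2]<.048)&(X[...,0]<0)&(X[...,0]>-.14)&(abs(X[...,1]+.078)<.06)
print(m.sum(),W[m].mean(0),X[m].mean(0),W[m].max(0),W[m].min(0))
for r in robot.recognise('top','cartridge'):
    u,v=np.round(r['uv']).astype(int);print((u,v),round(r['confidence'],2),W[v,u].round(3),X[v,u].round(3))
E
```

```text
pos [ 0.6655 -0.24    0.0557] yaw -85.19 tilt [-0.     0.003 -1.   ] t 13.88 q [-0.42  0.54  1.31  0.    1.29  1.07] F [-1.5  7.4  6.9] op 0.0418 gf 21.0
delta [-0.0049 -0.0425  0.0002] turn [-0.0032 -0.0002  0.0009]
317 [ 0.63972051 -0.00135448  0.03414822] [-0.08952158 -0.07655893] [0.67587034 0.02395563 0.04543758] [ 0.60687495 -0.05323474  0.03001915]
(np.int64(201), np.int64(166)) 0.85 [0.748 0.212 0.031] [ 0.114 -0.202]
(np.int64(107), np.int64(247)) 0.69 [0.57  0.41  0.035] [ 0.326 -0.042]
(np.int64(298), np.int64(215)) 0.52 [0.634 0.001 0.042] [-0.087 -0.071]
(np.int64(224), np.int64(143)) 0.5 [0.798 0.161 0.037] [ 0.059 -0.248]
```

View pics/top7.png

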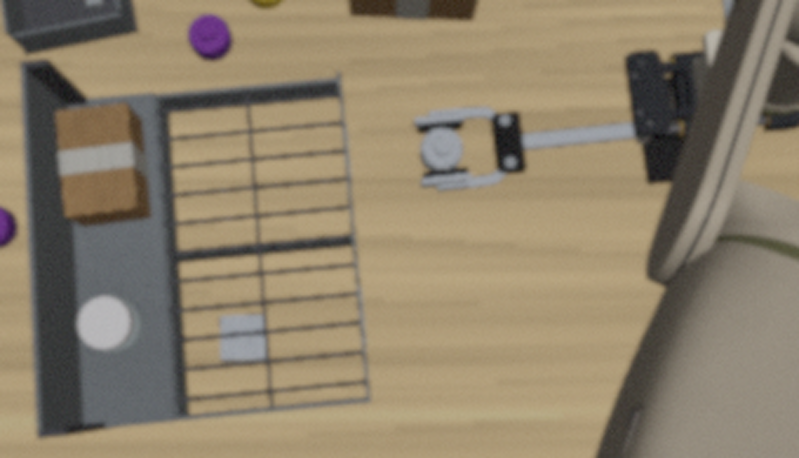

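The drum stands in front of the rack at (441,148), held between both pads, with its front about 65 mm clear. I'll open the trigger slowly.

Emit:
move_arm(deltas=[0, 0, 0, 0, 0, 0, 0.46, 0, 0, 0, 0, 0, 0, 0.48, 0, 0, 0, 0, 0, 0, 0.5, 0, 0, 0, 0, 0, 0, 0.525, 0, 0, 0, 0, 0, 0, 0.55, 0, 0, 0, 0, 0, 0, 0.575, 0, 0, 0, 0, 0, 0, 0.6, 0, 0, 0, 0, 0, 0, 0.625, 0, 0, 0, 0, 0, 0, 0.645, 0, 0, 0, 0, 0, 0, 0.655, 0, 0, 0, 0, 0, 0, 0.655], squeeze=21)

```text
t: 15.3
tool_pos: [0.6653, -0.2397, 0.0556]
orientation: [-3.136, -0.132, 0.0]
force: [-0.2, 7.7, 5.7]
opening: 0.061
gripper_force: 6.3
```

```bash
python3 - <<'E'
from h import *
p,d,W,X=look('top8')
goal([.657,-.198,.0557],94.76)
m=(d>0)&(W[...,2]>.012)&(W[...,2]<.046)&(X[...,0]>-.2)&(X[...,0]<-.01)&(abs(X[...,1]+.077)<.07)
q=X[m]
for a in np.arange(-.2,-.03,.01):
    r=q[(q[:,0]>=a)&(q[:,0]<a+.01),1]
    if len(r): h,e=np.histogram(r,bins=np.arange(-.147,-.008,.004));print(round(a,3),r.min().round(4),r.max().round(4),*h)
E
```

```text
pos [ 0.6654 -0.2397  0.0556] yaw -85.18 tilt [-0.     0.003 -1.   ] t 15.35 q [-0.42  0.54  1.31  0.    1.29  1.07] F [-0.1  6.5  5.9] op 0.0615 gf 6.3
delta [-0.0048 -0.0422  0.    ] turn [-0.0031  0.0001  0.0011]
-0.2 -0.0877 -0.0725 0 0 0 0 0 0 0 0 0 0 0 0 0 0 1 8 8 10 6 0 0 0 0 0 0 0 0 0 0 0 0 0 0 0
-0.19 -0.0883 -0.0717 0 0 0 0 0 0 0 0 0 0 0 0 0 0 2 5 10 9 10 0 0 0 0 0 0 0 0 0 0 0 0 0 0 0
-0.18 -0.1067 -0.0521 0 0 0 0 0 0 0 0 0 0 4 1 2 3 4 6 6 9 7 2 1 3 2 5 0 0 0 0 0 0 0 0 0 0
-0.17 -0.1076 -0.0521 0 0 0 0 0 0 0 0 0 1 6 7 9 7 7 9 9 10 6 9 10 9 7 11 0 0 0 0 0 0 0 0 0 0
-0.16 -0.1116 -0.0444 0 0 0 0 0 0 0 0 2 3 7 9 11 8 9 9 8 9 8 11 7 8 8 10 5 2 0 0 0 0 0 0 0 0
-0.15 -0.1187 -0.0401 0 0 0 0 0 0 0 7 9 8 4 3 3 5 4 2 3 3 4 3 2 5 3 4 6 8 7 0 0 0 0 0 0 0
-0.14 -0.1195 -0.0375 0 0 0 0 0 0 3 6 7 2 0 0 0 0 0 0 0 0 0 0 0 0 0 0 2 9 8 3 0 0 0 0 0 0
-0.13 -0.1224 -0.0351 0 0 0 0 0 0 9 7 8 0 0 0 0 0 0 0 0 0 0 0 0 0 0 0 1 5 8 9 0 0 0 0 0 0
-0.12 -0.1236 -0.0335 0 0 0 0 0 2 8 7 10 8 3 0 0 0 0 0 0 0 0 0 0 0 0 4 7 7 12 8 3 0 0 0 0 0
-0.11 -0.127 -0.0312 0 0 0 0 1 6 5 12 6 12 0 0 0 1 2 4 6 7 6 4 2 1 0 0 9 5 8 9 10 0 0 0 0 0
-0.1 -0.1268 -0.0312 0 0 0 0 0 8 8 8 10 3 0 0 2 8 10 5 8 8 8 8 12 10 0 0 1 10 9 10 6 0 0 0 0 0
-0.09 -0.1255 -0.0335 0 0 0 0 0 4 7 9 12 0 0 0 5 7 9 5 11 8 8 11 8 12 1 0 0 6 8 9 6 0 0 0 0 0
-0.08 -0.1259 -0.0325 0 0 0 0 0 1 5 1 2 0 0 0 0 3 5 11 8 10 7 12 8 5 0 0 0 0 0 4 1 0 0 0 0 0
-0.07 -0.0842 -0.071 0 0 0 0 0 0 0 0 0 0 0 0 0 0 0 1 1 2 2 0 0 0 0 0 0 0 0 0 0 0 0 0 0 0
```

View pics/top8.png

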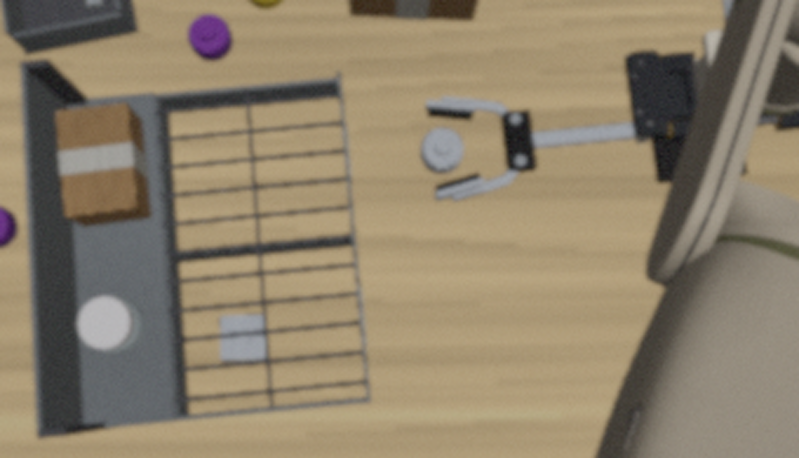

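The jaws stand about 9 mm off the drum on both sides (jaws at (450,108) and (460,187), drum at (441,148)). I'll draw the reacher straight back a little, then release it and lift away.

Emit:
move_arm(deltas=[0, 0.002, 0, 0, 0, 0, 0.645, 0, 0.008, 0, 0, 0, 0, 0.64, 0, 0.016, 0, 0, 0, 0, 0.64, 0, 0.024, 0, 0, 0, 0, 0.64, 0, 0.032, 0, 0, 0, 0, 0.64, 0, 0.04, 0, 0, 0, 0, 0.64, 0, 0.045, 0, 0, 0, 0, 0.64, 0, 0.045, 0, 0, 0, 0, 0.64], squeeze=9)

```text
t: 16.35
tool_pos: [0.6691, -0.2855, 0.0556]
orientation: [-3.137, -0.131, -0.0]
force: [0.5, 3.0, 5.4]
opening: 0.0601
gripper_force: 8.5
```

Emit:
move_arm(deltas=[0, 0, 0, 0, 0, 0, 0.67, 0, 0, 0, 0, 0, 0, 0.75, 0, 0, 0, 0, 0, 0, 0.9, 0, 0, 0, 0, 0, 0, 1, 0, 0, 0, 0, 0, 0, 1, 0, 0, -0.03, 0, 0, 0, 1, 0, 0, -0.07, 0, 0, 0, 1, 0, 0, -0.12, 0, 0, 0, 1, 0, 0, -0.15, 0, 0, 0, 1, 0, 0, -0.15, 0, 0, 0, 1])

```text
t: 17.6
tool_pos: [0.6706, -0.288, 0.2102]
orientation: [3.135, 0.13, 0.01]
force: [0.3, -0.6, -0.4]
opening: 0.0931
gripper_force: 0.0
```

```bash
python3 - <<'E'
from h import *
goal([.657,-.198,.0557],94.76)
p,d,W,X=look('top9')
p2,d2=robot.read_camera('scene');W2=ptsworld('scene',d2)
a=np.hstack([p.astype(np.uint8)[150:345,180:460],p2[150:345,100:380]]);save('fin.png',cv2.resize(a,(800,279)))
m=(d>0)&(W[...,2]>.03)&(W[...,2]<.045)&(abs(X[...,0]+.088)<.03)&(abs(X[...,1]+.077)<.03)
print('cart top',W[m].mean(0).round(4),np.ptp(W[m],axis=0).round(3))
E
```

```text
pos [ 0.6706 -0.288   0.2102] yaw -85.26 tilt [ 0.006 -0.003 -1.   ] t 17.6 q [-0.48  0.49  1.09  0.    1.55  1.01] F [ 0.3 -0.6 -0.4] op 0.0931 gf 0.0
delta [-0.0071 -0.0914  0.1541] turn [ 0.0037 -0.006  -0.0004]
cart top [6.408e-01 3.000e-04 3.490e-02] [0.038 0.037 0.014]
```

View pics/fin.png

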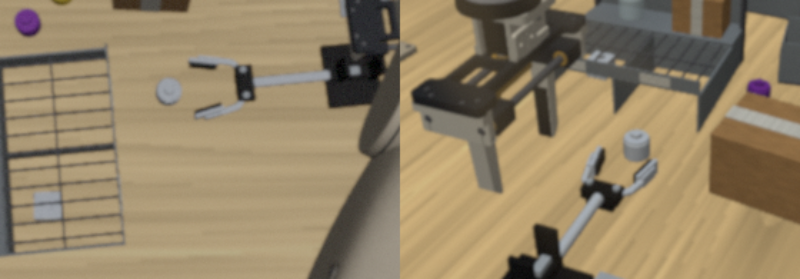

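The drum stands upright and free at (168,91), or (636,145) in the scene view. The reacher stands on its foot behind it with open jaws, and the hand is clear of everything.

```bash
python3 -c "
from plant import robot
print(robot.close_job())"
```

```text
the job is handed in; nothing more can be done
None
```

The job is handed in at about 17.6 s: the cartridge stands upright about 65 mm clear of the rack front, and the reacher rests on its foot with its jaws open and off the cartridge; no verdict was returned.

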